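# Seat the bellows carrier in its locating notches and start the vacuum pump

### The job

Push the carrier board by its rear edge along its rails, towards the bed's closed end, with the outside of the fingers, until you feel it drop into the locating notches and it lies level there. Then switch the vacuum pump on by pressing down the raised end of the rocker switch. Only push and press: do not lift the board, do not touch the bellows standing on it, and leave the cap and the float beside the rails where they are.

Things in the scene. Friction and masses are not known exactly. Their poses are not given: they have to be found in the camera images.
- rail_bed: Fixed rail bed, 150 (x) by 300 (y) mm, yaw within 15 degrees; origin at the centre of its underside, z up. The board slides towards its +y. Rail tops 30 mm above the bench, with an open channel 60 mm wide between them (floor at 8 mm). Guide strips beside the rails, 123 mm apart inside, tops at 46 mm, keep the board straight. The -y end is open; a 46 mm high stop crosses the +y end.
- seat (a point): Point of the rail bed, 50 mm to +y of its centre and 23 mm above the bench, where the board's origin lies when it has dropped in; axes of the rail bed. The rails have four notches, 24 mm long and 7 mm deep, inner ones for the leading feet and outer ones for the trailing feet, so all four feet drop together, only here, with 4 mm of play each way along y.
- board: Loose plywood board, 120 by 120 by 18 mm, on four feet 10 mm tall; 0.35 to 0.55 kg with the bellows. Origin at its centre, level with the feet's undersides: 30 mm above the bench riding (plate from 40 to 58 mm), 23 mm seated (plate 33 to 51 mm). y along the slide. Starts 60 to 130 mm short of the seat; a few newtons move it (friction varies). Once dropped, the notch walls stop it firmly.
- board_edge (a point): Middle of the board's rear (-y) edge face, half-way up the plate: 60 mm behind the board's origin and 19 mm above it. Pushing here towards the bed's +y slides the board.
- bellows: Delicate chromed bellows unit, 52 mm across and 48 mm tall, fixed upright on the board, its axis 15 mm ahead (+y) of the board's centre; its top is 106 mm above the bench while the board rides. Origin at the centre of its foot. Not to be touched.
- pump: Fixed grey vacuum pump housing, 160 (x) by 120 (y) mm, top 100 mm above the bench; origin at the centre of its underside, z up, yaw within 20 degrees. On top: the rocker switch near its -x side, a brass fitting 24 mm high (50 mm to +x, 30 mm to +y of the centre) and a low cap.
- rocker (a joint): Black rocker switch, 26 mm wide (pump's x), 45 mm long (pump's y), pivot at its middle, 30 mm to -x of the pump's centre, 103 mm above the bench. Value in rad: near 0 is off, its +y end raised; 0.44 is fully on, +y end down. About 2 to 4 N on the raised end moves it, to a hard stop; it stays where it is left.
- rocker_raised_end (a point): Point on the top of the rocker's raised (+y) half, 13 mm from the pivot, about 116 mm above the bench when off; it moves with the rocker and goes down about 6.5 mm when pressed fully on, that half then lying level 110 mm above the bench.
- cap: Loose steel cistern cap, 80 mm across, 34 mm tall with its boss, on the bench beyond the rail bed (bystander). Origin at the centre of its underside.
- float: Loose white porcelain float, 58 mm across, 64 mm tall, on the bench beyond the rail bed (bystander). Origin at the centre of its underside.
Things that resemble listed ones, but are neither listed nor needed, are in the scene too. What is meant by the board is not red, and is the larger of those in its own colour. Several things look just like the pump: the one meant starts nearest to the robot's base.

How it is judged (in metres and radians):
On the way, in this order (a step that is already met when the one before it is completed fails the run):
1. the board has dropped into the locating notches and lies level (z of board in the frame of seat between -0.003 and 0.002 m and y of board in the frame of seat between -0.007 and 0.007 m and horizontal distance between board and seat below 0.009 m and angle between board's own z axis and vertical below 0.03 rad), for 0.2 s.
2. the pump is switched on (value of joint rocker above 0.36 rad), for 0.2 s.
At the end, for the whole second after the job is handed in: The board lies at rest in all four notches (origin within 7 mm of the seat along the rails, less than 2 mm above it, tilted less than 0.03 rad) and the rocker is pressed on (more than 0.36 of its 0.44 rad) (all of step 1 and linear speed of board below 0.01 m/s and value of joint rocker above 0.36 rad); the robot touches nothing.
It fails at once if the board is lifted off its rails (more than 10 mm) (z of board in the frame of rail_bed above 0.04 m).
It fails at once if the board is tipped (angle between board's own z axis and vertical above 0.2 rad).
It fails at once if the bellows is touched (contact force between any of the fingers, the arm and bellows above 0.5 N).
It fails at once if the cap or the float is moved (more than 15 mm) (distance of any of cap, float from where it was at the start of the episode above 0.015 m).
It also fails if it takes over 51 s, if anything falls off the work surface, if the arm or the gripper's body presses on something with over 40 N, if the wrist force passes 120 N, or if a joint passes its speed limit or range.

### The arm

A 7-joint arm with a two-finger parallel gripper is mounted at the origin on the work surface. World frame = base frame: x ahead of the robot, y to its left, z up, the work surface at z = 0. Lengths are in mm, angles in rad, forces in N, time in s.
With the tool pointing down it reaches from about 425 to 925 mm from the base axis. Payload 6.8 kg.
Tool frame: the origin (TCP) lies midway between the tips of the shut fingers; the grasp point (between the pads) lies 19 mm behind it (manip.grip_point_offset is the distance from the TCP to the grasp point, in mm); z points along the fingers, y is the direction in which the jaws open and shut (so a half turn about z gives the same grasp; the last joint's range is limited). The gripper opens to 88 mm and grips with 3 to 60 N. Pads are 20 mm wide; open, the fingers measure 115 mm over their backs; the gripper's body (75 mm by 178 mm) begins 61 mm behind the grasp point.
Start: joints at [1.021, 0.477, 0.022, 1.555, -0.011, 1.109, -0.083], TCP at [288.619, -610.202, 222.664] pointing down, gripper open.
Joint ranges: [-2.96, 2.96], [-0.34, 2.1], [-1.41, 1.46], [0.24, 2.44], [-1.37, 4.51], [0.17, 1.92], [-2.96, 2.96]. Speed limits (rad/s): [2.39, 2.39, 3.14, 3.14, 3.14, 3.14, 3.14].

### API

Orientations are given as a unit quaternion [w, x, y, z].
In Python, from bench import manip gives the robot as it stands.
- The arm moves only by the tool step_arm, never from a script. Its argument "deltas" is a list of rows, each an object of numbers: "ax", "ay", "az": the turn, a rotation vector about the tool's x, y, z in degrees; "tx", "ty", "tz": the shift along the tool's x, y, z in m; "jaw": the opening, from 0 (shut) to 1 (fully open). In form: [{"ax": .., "ay": .., "az": .., "tx": .., "ty": .., "tz": .., "jaw": ..}, ...]. A call has 1 to 12 rows; each row is the pose to reach, as a shift and turn from the pose measured when the call began, along the tool's axes at that moment; what a row does not reach only later rows make up. A row lasts 1/12 s, in which the tool goes at most 41.7 mm and 7.16 degrees, less where a joint would pass 70% of its speed; a pose out of reach is approached as far as the arm can. A call with a gripper value outside its range is refused whole. The fingers move at their own pace and stop on an object; "newtons" is the grip in N (left out, the last holds). Time passes only in rows, so rows that repeat a pose let the fingers close. It gives the time, the measured TCP pose, the force and the opening at its end, in the units of the state.
- manip.sense(): the state, without advancing time (a new reading comes with each control period).
- manip.grab_frame(name): name is "side" or "top"; returns a dict with "frame" (384x512x3 uint8, red, green, blue), "mtx" (3x3 intrinsics, pixels), "origin" and "orientation" of the camera in the world. Camera axes: x right, y up, looking along -z (the intrinsics and any distortion apply to the point x, -y, -z); pixel columns grow to the right and rows downward; lengths in mm; the calibration is good to about 2 mm. A picture is of the moment at which its call begins. There is no depth.
- manip.sign_off(): hands the job in, once; it reports no verdict.
The state is a dict: "time_s": time; "q": joint angles; "dq": joint speeds; "effort": joint torques, N m; "position": TCP position; "eef_rot": TCP orientation; "force": force on the tool from outside, world axes, zero at the start; "torque": the same for the moment, N m; "width": opening from 0.0 (shut) to 1.0 (fully open).
Only numpy, scipy, OpenCV 4.12 (cv2) and the standard library are available. Lean on these libraries where they do the work, as an engineer would, in place of code of your own. Each camera call takes 0.05 s, during which the arm holds its last target.

## Working session

There is one attempt and no reset: what is moved stays moved. The work goes in short steps, Python scripts to look and compute and a tool call to move; the robot and the scene stay as the last step left them, time stands still between calls to the robot, and variables do not carry over. Pictures are saved under pics/ and viewed, and the job is handed in when it is done.

Besides the shell and the picture viewer there is one more tool, called after ">>>" as name(argument=value, ...) on one line, values as JSON. step_arm: Moves the arm, as the interface text tells. Its arguments: {"type":"object","properties":{"deltas":{"type":"array","items":{"type":"object","properties":{"ax":{"type":"number"},"ay":{"type":"number"},"az":{"type":"number"},"tx":{"type":"number"},"ty":{"type":"number"},"tz":{"type":"number"},"jaw":{"type":"number"}}}},"newtons":{"type":"number"}},"required":["deltas"]}

```bash
mkdir -p pics
cat > h.py <<'E'
import numpy as np, cv2, json
from bench import manip
from scipy.spatial.transform import Rotation as R
def grab(n,f):
    d=manip.grab_frame(n); cv2.imwrite('pics/'+f+'.png',d['frame'][:,:,::-1])
    np.savez('pics/'+f+'.npz',**{k:np.array(v) for k,v in d.items()}); return d
def ld(f): return np.load('pics/'+f+'.npz')
def rot(q): return R.from_quat([q[1],q[2],q[3],q[0]]).as_matrix()
def px2w(d,u,v,z):
    M=d['mtx']; r=np.linalg.inv(M)@[u,v,1]; r=rot(d['orientation'])@[r[0],-r[1],-r[2]]
    o=d['origin']; return o+r*(z-o[2])/r[2]
def w2px(d,p):
    c=rot(d['orientation']).T@(np.array(p)-d['origin']); c=d['mtx']@[c[0],-c[1],-c[2]]; return c[:2]/c[2]
def crop(f,x0,y0,x1,y1,s,out):
    im=cv2.imread('pics/'+f+'.png')[y0:y1,x0:x1]; cv2.imwrite('pics/'+out+'.png',cv2.resize(im,None,fx=s,fy=s,interpolation=cv2.INTER_CUBIC))
E
python3 - <<'E'
from h import *
print(manip.sense())
for n in('top','side'):
    d=grab(n,n+'0'); print({k:v for k,v in d.items() if k!='frame'})
E
```

```text
{'time_s': 0.0, 'q': array([ 1.02088941,  0.47782138,  0.02232629,  1.55643031, -0.01147581,
        1.10928736, -0.08310764]), 'dq': array([-0.00077446,  0.00051521, -0.00011212,  0.00040625,  0.00190919,
        0.00117935, -0.00083974]), 'effort': array([ 1.08192691e-05, -5.82858467e+01,  1.53470524e+00, -2.72609836e+01,
       -5.42852387e-02,  1.70774153e-02,  1.44579712e-04]), 'position': array([ 288.3457174 , -609.65561539,  221.67613177]), 'eef_rot': array([-8.67435859e-04,  9.75695442e-01,  2.19129135e-01, -2.72218527e-04]), 'force': array([0.29866548, 0.73728108, 0.19181979]), 'torque': array([0.00176414, 0.00678756, 0.03315595]), 'width': 0.9987826523681822}
{'mtx': array([[424.43095459,   0.        , 253.2907818 ],
       [  0.        , 424.43095459, 198.38876499],
       [  0.        ,   0.        ,   1.        ]]), 'origin': array([ 382.07753375,   10.74394648, 1052.52995669]), 'orientation': array([-0.69799577, -0.07060872,  0.0618927 ,  0.70991944])}
{'mtx': array([[398.3149668 ,   0.        , 254.55617242],
       [  0.        , 398.3149668 , 188.88040815],
       [  0.        ,   0.        ,   1.        ]]), 'origin': array([ 23.1241409 , 785.23008943, 861.09273166]), 'orientation': array([-0.27337581, -0.12610644,  0.4135486 ,  0.85926735])}
```

View pics/top0.png

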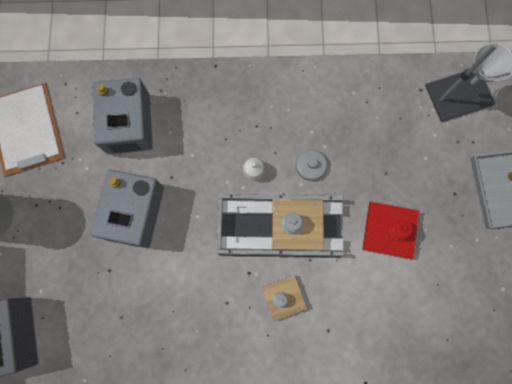

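View pics/side0.png

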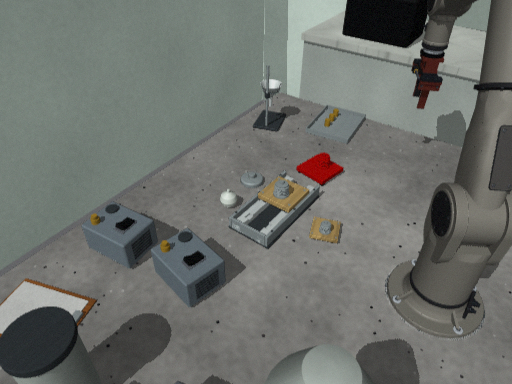

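Run:
```python
from h import *
d=ld('top0'); s=ld('side0')
for n,u,v,z in [('pump1',128,200,100),('pump2',121,115,100),('pump3',8,336,100),('board',297,224,58),('small',285,299,20),('red',391,231,30),('cap',311,165,20),('float',254,168,30),('bedL',219,226,46),('bedR',343,226,46)]:
    p=px2w(d,u,v,z); print(n,p.round(),np.hypot(p[0],p[1]).round())
print(w2px(d,[0,0,0]),w2px(s,[0,0,0]))
crop('top0',200,180,360,270,5,'c1'); crop('top0',80,70,170,255,3,'c2'); crop('side0',140,160,330,310,4,'c3'); crop('top0',0,280,60,384,5,'c4')
```

```text
pump1 [565. 308. 100.] 643.0
pump2 [771. 333. 100.] 840.0
pump3 [269. 558. 100.] 619.0
board [508. -80.  58.] 514.0
small [334. -49.  20.] 338.0
red [ 490. -308.   30.] 579.0
cap [ 661. -124.   20.] 672.0
float [653.  19.  30.] 653.0
bedL [508. 105.  46.] 518.0
bedR [ 503. -191.   46.] 538.0
[267.08958026 450.33087629] [432.59069967 297.06203892]
```

View pics/c1.png

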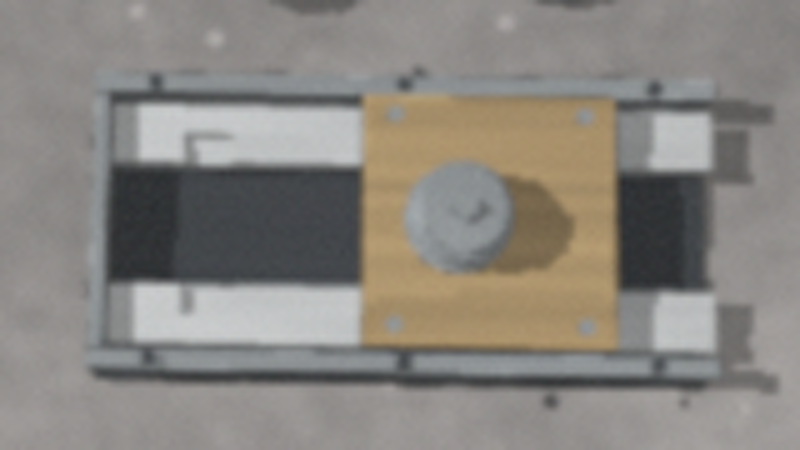

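View pics/c2.png

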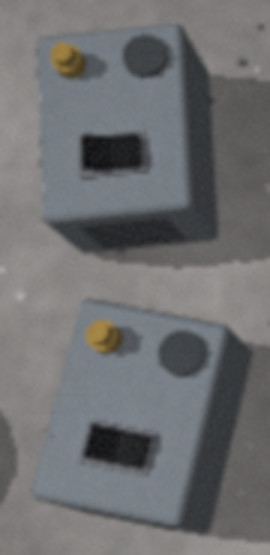

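View pics/c3.png

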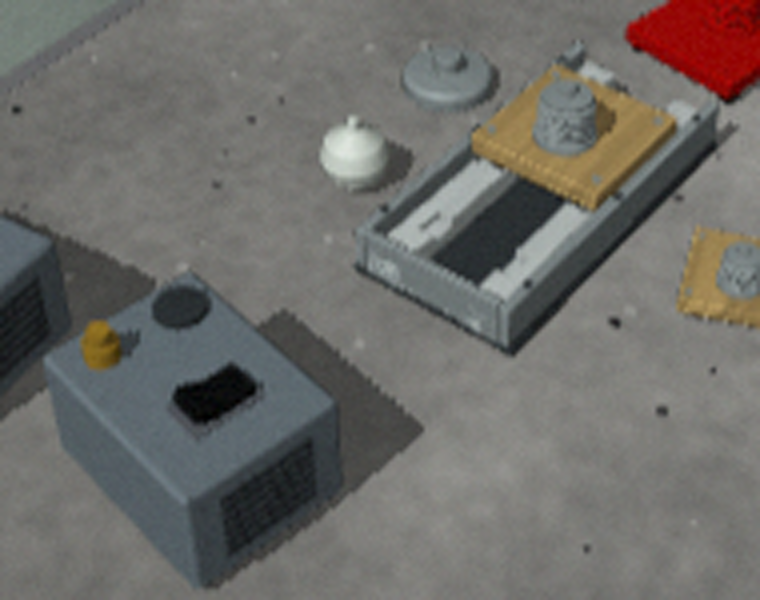

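View pics/c4.png

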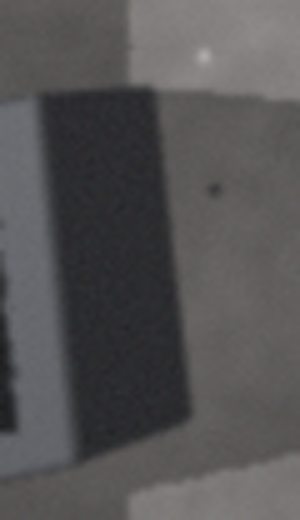

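Run:
```python
from h import *
d=ld('top0'); s=ld('side0')
P=[px2w(d,80+u/3,70+v/3,100) for u,v in [(85,300),(230,325),(35,495),(187,527)]]
print(np.round(P)); c=np.mean(P,0); print('pump1',c,np.hypot(c[0],c[1]))
e=[px2w(d,u/5,280+v/5,100) for u,v in [(40,95),(75,460)]]
f=[px2w(d,u/5,280+v/5,0) for u,v in [(153,88),(190,415)]]
print(np.round(e),np.round(f))
for E in(e,f):
    t=E[0]-E[1]; L=np.linalg.norm(t);t/=L; n=np.array([-t[1],t[0],0]); c=(E[0]+E[1])/2+60*n; print(L,c,np.hypot(c[0],c[1]),w2px(s,[c[0],c[1],100]))
crop('top0',0,170,170,384,3,'c5');crop('side0',0,270,150,384,5,'c6')
```

```text
[[636. 357. 100.]
 [614. 244. 100.]
 [486. 388. 100.]
 [460. 272. 100.]]
pump1 [548.96577567 315.11515493 100.        ] 632.9778698550227
[[347. 565. 100.]
 [195. 536. 100.]] [[346. 568.   0.]
 [195. 538.   0.]]
155.07913613187918 [259.87603908 609.40086433 100.        ] 662.4990333045153 [197.16060539 428.38648668]
154.3203591556287 [258.77038268 611.89021117   0.        ] 664.3581424772526 [196.68602504 430.06970729]
```

View pics/c5.png

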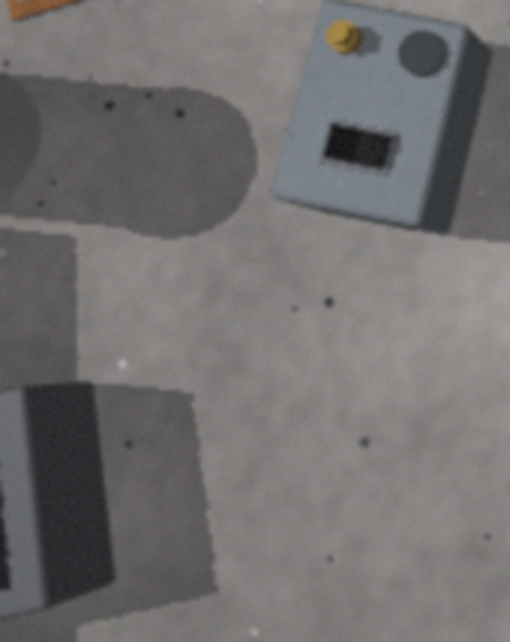

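View pics/c6.png

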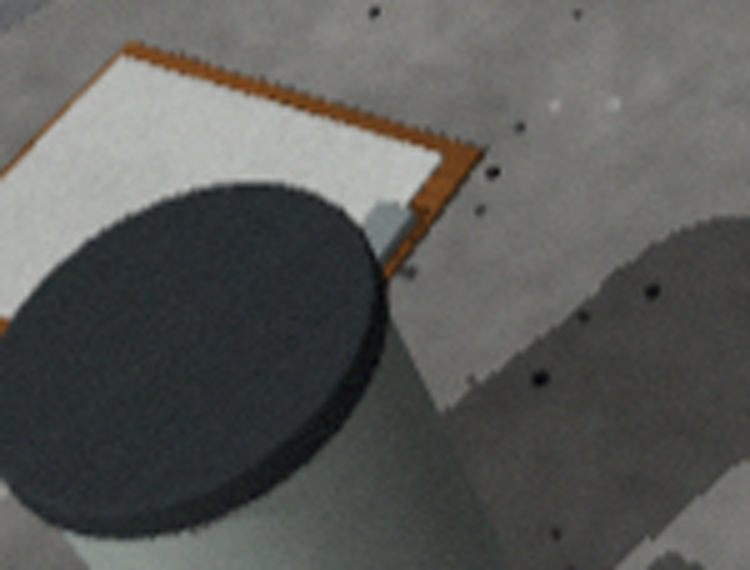

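Run:
```python
from h import *
d=ld('top0'); s=ld('side0')
g=lambda u,v,z: px2w(d,200+u/5,180+v/5,z)
C=[g(97,72,46),g(90,372,46),g(714,82,46),g(719,380,46)]
print(np.round(C,1))
L=(C[0]+C[1])/2;Rr=(C[2]+C[3])/2
print('len',np.linalg.norm(L-Rr),'wid',np.linalg.norm(C[0]-C[1]),np.linalg.norm(C[2]-C[3]))
yd=(L-Rr)/np.linalg.norm(L-Rr); c=(L+Rr)/2; print('centre',c,'yaw',np.degrees(np.arctan2(-yd[0],yd[1])),'seat',c+50*yd)
B=[g(362,95,58),g(360,347,58),g(616,98,58),g(619,350,58)]
print(np.round(B,1),np.mean(B,0),[np.linalg.norm(B[0]-B[2]),np.linalg.norm(B[2]-B[3])])
e=(B[2]+B[3])/2; print('rear edge',e,'board to seat',(c+50*yd-np.mean(B,0))@yd)
# side cross-check
for n,p in dict(C0=C[0],C1=C[1],C2=C[2],C3=C[3],B0=B[0],B1=B[1],B2=B[2],B3=B[3]).items():
    u=w2px(s,p); print(n,u.round(1),((u-[140,160])*4).round())
# pump rocker
P=[px2w(d,80+u/3,70+v/3,100) for u,v in [(85,300),(230,325),(35,495),(187,527)]]
for q in P: print(((w2px(s,q)-[140,160])*4).round())
c=np.mean(P,0); xd=(P[0]+P[1]-P[2]-P[3]);xd/=np.linalg.norm(xd); yd=np.array([-xd[1],xd[0],0])
print('pump yaw',np.degrees(np.arctan2(xd[1],xd[0])))
for n,q in dict(pivot=c-30*xd+[0,0,10],raised=c-30*xd+13*yd+[0,0,16]).items(): print(n,q.round(1),w2px(d,q),w2px(s,q))
q=px2w(d,80+120/3,70+447/3,108);print('rocker centre seen',q)
crop('top0',105,200,150,240,14,'c7');crop('side0',165,235,225,280,12,'c8')
```

```text
[[ 584.7  103.6   46. ]
 [ 440.4  107.    46. ]
 [ 574.3 -194.    46. ]
 [ 431.9 -188.5   46. ]]
len 296.7046923620379 wid 144.24951645753592 142.5052968600845
centre [507.80316851 -42.9798547   46.        ] yaw -1.8319146263865733 seat [509.40154324   6.99459075  46.        ]
[[ 568.7  -23.9   58. ]
 [ 449.2  -20.1   58. ]
 [ 565.1 -144.7   58. ]
 [ 445.9 -140.5   58. ]] [507.22941961 -82.31565197  58.        ] [np.float64(120.76117273474547), np.float64(119.2809388543042)]
rear edge [ 505.46952474 -142.58772458   58.        ] board to seat 89.33403441929607
C0 [229.2 216.7] [357. 227.]
C1 [268.7 237.5] [515. 310.]
C2 [284.3 170.5] [577.  42.]
C3 [320.1 186.1] [721. 105.]
B0 [257.8 193.7] [471. 135.]
B1 [289.5 208.9] [598. 196.]
B2 [279.1 175.6] [556.  62.]
B3 [309.7 189.2] [679. 117.]
[ 48. 352.]
[194. 265.]
[190. 494.]
[347. 391.]
pump yaw -10.857482424995025
pivot [519.5 320.8 110. ] [120.3677508  218.96910846] [195.3845293  256.59205933]
raised [522.  333.5 116. ] [113.86616827 217.61121265] [190.94514539 257.71947232]
rocker centre seen [519.73875057 322.25369512 108.        ]
```

View pics/c7.png

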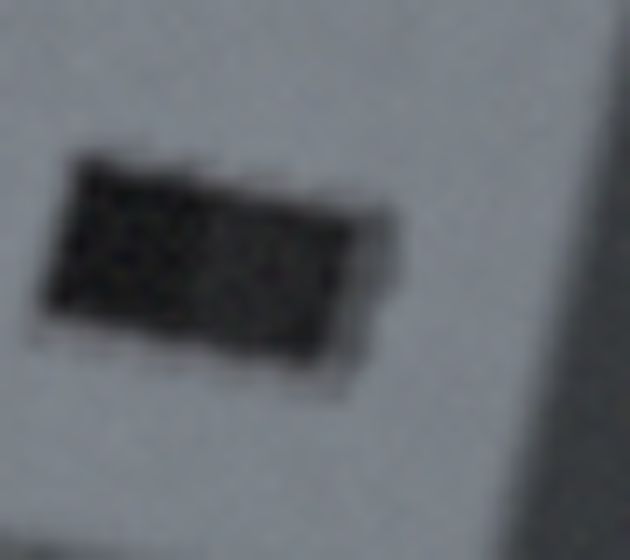

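View pics/c8.png

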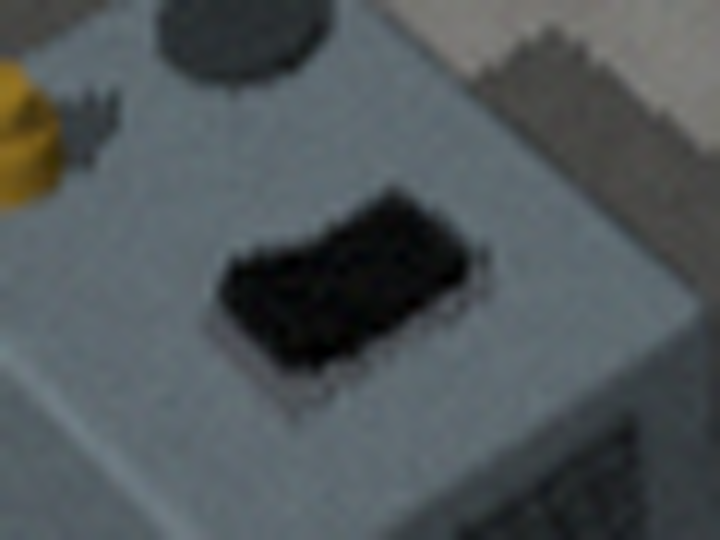

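```bash
cat >> h.py <<'E'
def rel(t,ang=None):
    "tool-frame shift (m) to world target t, az deg to bring tool x to world angle ang"
    s=manip.sense(); M=rot(s['eef_rot']); v=M.T@(np.array(t)-s['position'])/1000
    a=np.degrees(np.arctan2(M[1,0],M[0,0])); print('t',s['time_s'],'pos',s['position'].round(1),'xang',a.round(2),'F',s['force'].round(1),'tilt',M[:,2].round(3))
    print('shift',v.round(4), 'az',None if ang is None else round(-(ang-a),1))
E
python3 -c "
from h import *
rel([503.5,-178,180],88.2)"
```

```text
t 0.1 pos [ 288.3 -609.7  221.8] xang 25.31 F [-0.3 -1.2  0.2] tilt [-0.001  0.001 -1.   ]
shift [ 0.3791 -0.2983  0.0422] az -62.9
```

>>> step_arm(deltas=[{"tx":0.02,"ty":-0.016,"az":-4,"jaw":0},{"tx":0.05,"ty":-0.04,"az":-9,"jaw":0},{"tx":0.08,"ty":-0.063,"az":-14,"jaw":0},{"tx":0.11,"ty":-0.087,"az":-19,"jaw":0},{"tx":0.14,"ty":-0.11,"az":-25,"jaw":0},{"tx":0.17,"ty":-0.134,"az":-30,"jaw":0},{"tx":0.2,"ty":-0.157,"az":-35,"jaw":0},{"tx":0.23,"ty":-0.181,"az":-40,"jaw":0},{"tx":0.26,"ty":-0.205,"az":-45,"jaw":0},{"tx":0.29,"ty":-0.228,"tz":0.01,"az":-50,"jaw":0},{"tx":0.32,"ty":-0.252,"tz":0.02,"az":-55,"jaw":0},{"tx":0.35,"ty":-0.275,"tz":0.03,"az":-60,"jaw":0}], newtons=20)

```text
validation failed for argument at $.de...
```

```bash
python3 -c "
from h import *
rel([503.5,-178,100],88.2);grab('top','top1')"
```

```text
t 0.1 pos [ 288.3 -609.7  221.8] xang 25.31 F [-0.3 -1.2  0.2] tilt [-0.001  0.001 -1.   ]
shift [ 0.3791 -0.2981  0.1222] az -62.9
```

View pics/top1.png

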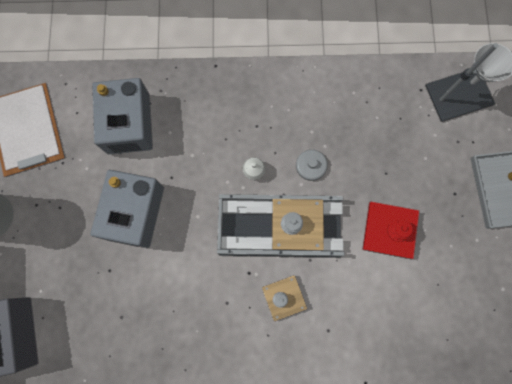

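The picture is unchanged; the call was refused whole. I'll give every key in each row.

>>> step_arm(deltas=[{"ax":0,"ay":0,"az":-4,"tx":0.02,"ty":-0.016,"tz":0,"jaw":0},{"ax":0,"ay":0,"az":-9,"tx":0.05,"ty":-0.04,"tz":0,"jaw":0},{"ax":0,"ay":0,"az":-14,"tx":0.08,"ty":-0.063,"tz":0,"jaw":0},{"ax":0,"ay":0,"az":-19,"tx":0.11,"ty":-0.087,"tz":0,"jaw":0},{"ax":0,"ay":0,"az":-25,"tx":0.14,"ty":-0.11,"tz":0,"jaw":0},{"ax":0,"ay":0,"az":-30,"tx":0.17,"ty":-0.134,"tz":0,"jaw":0},{"ax":0,"ay":0,"az":-35,"tx":0.2,"ty":-0.157,"tz":0,"jaw":0},{"ax":0,"ay":0,"az":-40,"tx":0.23,"ty":-0.181,"tz":0,"jaw":0},{"ax":0,"ay":0,"az":-45,"tx":0.26,"ty":-0.205,"tz":0,"jaw":0},{"ax":0,"ay":0,"az":-50,"tx":0.29,"ty":-0.228,"tz":0.01,"jaw":0},{"ax":0,"ay":0,"az":-55,"tx":0.32,"ty":-0.252,"tz":0.02,"jaw":0},{"ax":0,"ay":0,"az":-60,"tx":0.35,"ty":-0.275,"tz":0.03,"jaw":0}], newtons=20)

```text
time_s: 1.15
position: [487.6, -209.8, 192.1]
eef_rot: [-0.0, 0.734, 0.679, 0.0]
force: [1.2, -0.1, 0.1]
width: 0.13
```

```bash
python3 -c "
from h import *
rel([503.5,-178,42],88.2)"
```

```text
t 1.15 pos [ 487.6 -209.8  192.1] xang 85.55 F [ 1.2 -0.1  0.1] tilt [-0.     0.001 -1.   ]
shift [0.0328 0.0135 0.1501] az -2.7
```

>>> step_arm(deltas=[{"ax":0,"ay":0,"az":-1.5,"tx":0.016,"ty":0.007,"tz":0.01,"jaw":0},{"ax":0,"ay":0,"az":-2.7,"tx":0.031,"ty":0.0135,"tz":0.03,"jaw":0},{"ax":0,"ay":0,"az":-2.7,"tx":0.033,"ty":0.0135,"tz":0.055,"jaw":0},{"ax":0,"ay":0,"az":-2.7,"tx":0.033,"ty":0.0135,"tz":0.08,"jaw":0},{"ax":0,"ay":0,"az":-2.7,"tx":0.033,"ty":0.0135,"tz":0.1,"jaw":0},{"ax":0,"ay":0,"az":-2.7,"tx":0.033,"ty":0.0135,"tz":0.12,"jaw":0},{"ax":0,"ay":0,"az":-2.7,"tx":0.033,"ty":0.0135,"tz":0.135,"jaw":0},{"ax":0,"ay":0,"az":-2.7,"tx":0.033,"ty":0.0135,"tz":0.145,"jaw":0},{"ax":0,"ay":0,"az":-2.7,"tx":0.033,"ty":0.0135,"tz":0.15,"jaw":0},{"ax":0,"ay":0,"az":-2.7,"tx":0.033,"ty":0.0135,"tz":0.15,"jaw":0}])

```text
time_s: 1.98
position: [503.1, -177.6, 41.3]
eef_rot: [-0.001, 0.718, 0.696, -0.0]
force: [0.9, 0.0, -0.6]
width: 0.006
```

```bash
python3 -c "
from h import *
rel([503.5,-178,42],88.2);d=grab('top','top2');grab('side','side2')
crop('top2',200,170,370,270,4,'t2');crop('side2',220,100,360,250,4,'s2')"
```

```text
t 1.9833 pos [ 503.1 -177.6   41.3] xang 88.25 F [ 0.9  0.  -0.6] tilt [-0.002  0.001 -1.   ]
shift [-0.0004  0.0005 -0.0007] az 0.1
```

View pics/t2.png

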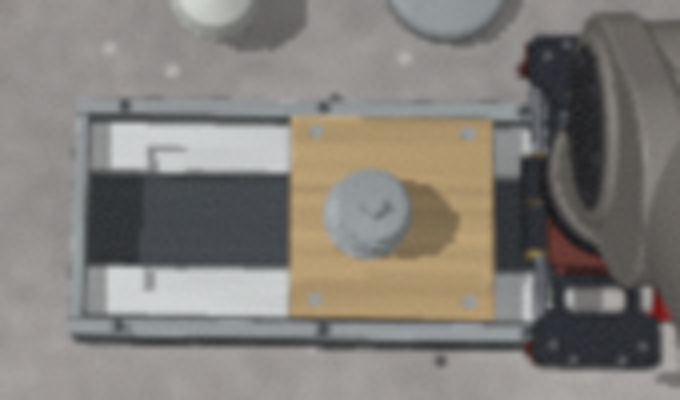

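View pics/s2.png

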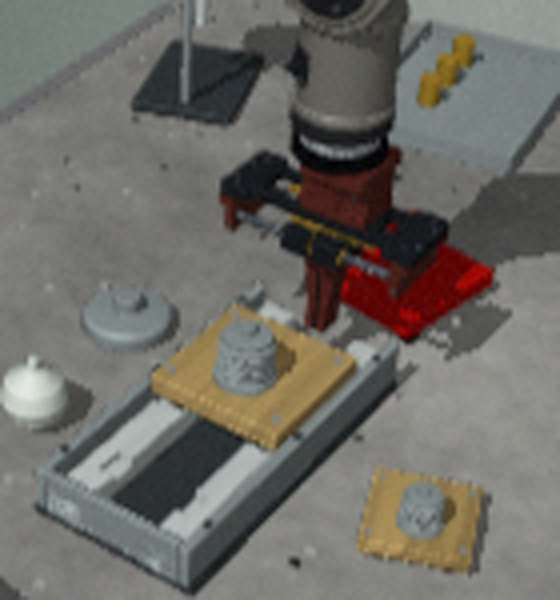

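The shut fingers stand behind the middle of the board's rear edge (crop t2, about (530,205)), clear of everything. Pushing now.

>>> step_arm(deltas=[{"ax":0,"ay":0,"az":0,"tx":0.005,"ty":0,"tz":0,"jaw":0},{"ax":0,"ay":0,"az":0,"tx":0.01,"ty":0,"tz":0,"jaw":0},{"ax":0,"ay":0,"az":0,"tx":0.015,"ty":0,"tz":0,"jaw":0},{"ax":0,"ay":0,"az":0,"tx":0.019,"ty":0,"tz":0,"jaw":0},{"ax":0,"ay":0,"az":0,"tx":0.022,"ty":0,"tz":0,"jaw":0},{"ax":0,"ay":0,"az":0,"tx":0.025,"ty":0,"tz":0,"jaw":0},{"ax":0,"ay":0,"az":0,"tx":0.028,"ty":0,"tz":0,"jaw":0},{"ax":0,"ay":0,"az":0,"tx":0.031,"ty":0,"tz":0,"jaw":0},{"ax":0,"ay":0,"az":0,"tx":0.034,"ty":0,"tz":0,"jaw":0},{"ax":0,"ay":0,"az":0,"tx":0.037,"ty":0,"tz":0,"jaw":0},{"ax":0,"ay":0,"az":0,"tx":0.04,"ty":0,"tz":0,"jaw":0},{"ax":0,"ay":0,"az":0,"tx":0.043,"ty":0,"tz":0,"jaw":0}])

```text
time_s: 3.08
position: [505.5, -135.0, 42.8]
eef_rot: [0.0, 0.718, 0.696, 0.0]
force: [0.0, -2.4, 1.2]
width: 0.007
```

```bash
python3 -c "
from h import *
rel([505,-63,42],88.2);d=grab('top','top3');grab('side','side3')
crop('top3',200,170,370,270,4,'t3')"
```

```text
t 3.0833 pos [ 505.5 -135.    42.8] xang 88.23 F [ 0.  -2.4  1.2] tilt [ 0.001  0.    -1.   ]
shift [ 0.0719 -0.0027  0.0008] az 0.0
```

View pics/t3.png

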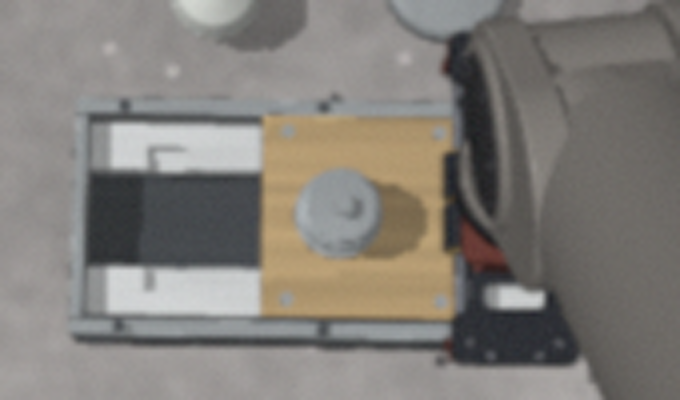

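>>> step_arm(deltas=[{"ax":0,"ay":0,"az":0,"tx":0.004,"ty":0,"tz":0,"jaw":0},{"ax":0,"ay":0,"az":0,"tx":0.008,"ty":0,"tz":0,"jaw":0},{"ax":0,"ay":0,"az":0,"tx":0.012,"ty":0,"tz":0,"jaw":0},{"ax":0,"ay":0,"az":0,"tx":0.016,"ty":0,"tz":0,"jaw":0},{"ax":0,"ay":0,"az":0,"tx":0.02,"ty":0,"tz":0,"jaw":0},{"ax":0,"ay":0,"az":0,"tx":0.024,"ty":0,"tz":0,"jaw":0},{"ax":0,"ay":0,"az":0,"tx":0.028,"ty":0,"tz":0,"jaw":0},{"ax":0,"ay":0,"az":0,"tx":0.032,"ty":0,"tz":0,"jaw":0},{"ax":0,"ay":0,"az":0,"tx":0.036,"ty":0,"tz":0,"jaw":0},{"ax":0,"ay":0,"az":0,"tx":0.04,"ty":0,"tz":0,"jaw":0},{"ax":0,"ay":0,"az":0,"tx":0.044,"ty":0,"tz":0,"jaw":0},{"ax":0,"ay":0,"az":0,"tx":0.048,"ty":0,"tz":0,"jaw":0}])

```text
time_s: 4.18
position: [506.8, -85.6, 42.7]
eef_rot: [-0.0, 0.718, 0.697, 0.001]
force: [0.2, -1.8, 0.8]
width: 0.003
```

```bash
python3 -c "
from h import *
rel([507,-62,42],88.2)"
```

```text
t 4.1833 pos [506.8 -85.6  42.7] xang 88.3 F [ 0.2 -1.8  0.8] tilt [ 0.     0.001 -1.   ]
shift [ 0.0236 -0.0005  0.0008] az 0.1
```

>>> step_arm(deltas=[{"ax":0,"ay":0,"az":0,"tx":0.0015,"ty":0,"tz":0,"jaw":0},{"ax":0,"ay":0,"az":0,"tx":0.003,"ty":0,"tz":0,"jaw":0},{"ax":0,"ay":0,"az":0,"tx":0.0045,"ty":0,"tz":0,"jaw":0},{"ax":0,"ay":0,"az":0,"tx":0.006,"ty":0,"tz":0,"jaw":0},{"ax":0,"ay":0,"az":0,"tx":0.0075,"ty":0,"tz":0,"jaw":0},{"ax":0,"ay":0,"az":0,"tx":0.009,"ty":0,"tz":0,"jaw":0},{"ax":0,"ay":0,"az":0,"tx":0.0105,"ty":0,"tz":0,"jaw":0},{"ax":0,"ay":0,"az":0,"tx":0.012,"ty":0,"tz":0,"jaw":0},{"ax":0,"ay":0,"az":0,"tx":0.0135,"ty":0,"tz":0,"jaw":0},{"ax":0,"ay":0,"az":0,"tx":0.015,"ty":0,"tz":0,"jaw":0},{"ax":0,"ay":0,"az":0,"tx":0.0165,"ty":0,"tz":0,"jaw":0},{"ax":0,"ay":0,"az":0,"tx":0.018,"ty":0,"tz":0,"jaw":0}])

```text
time_s: 5.18
position: [507.3, -67.4, 42.7]
eef_rot: [-0.0, 0.718, 0.697, 0.001]
force: [-0.4, -2.0, 0.0]
width: 0.002
```

```bash
python3 -c "
from h import *
rel([507,-62,42],88.2);grab('side','side4');grab('top','top4');crop('side4',200,130,330,260,5,'s4');crop('top4',200,170,370,270,4,'t4')"
```

```text
t 5.1833 pos [507.3 -67.4  42.7] xang 88.3 F [-0.4 -2.   0. ] tilt [ 0.     0.001 -1.   ]
shift [ 0.0054 -0.0005  0.0007] az 0.1
```

View pics/s4.png

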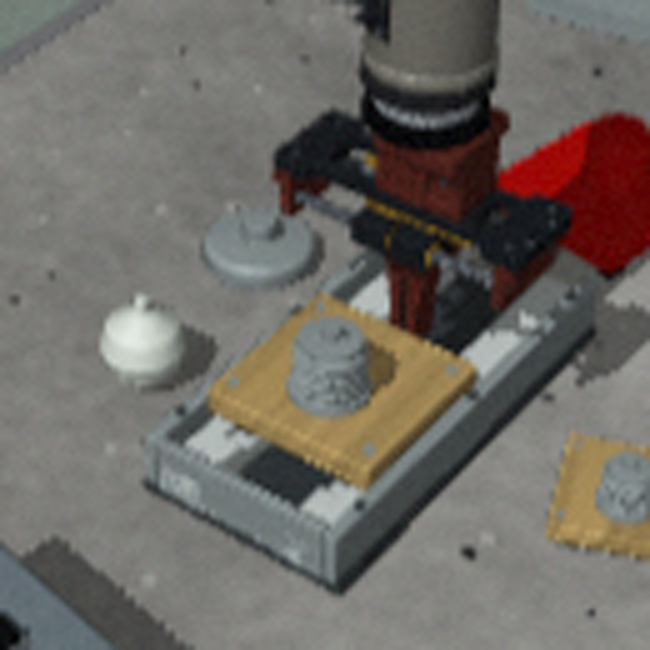

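View pics/t4.png

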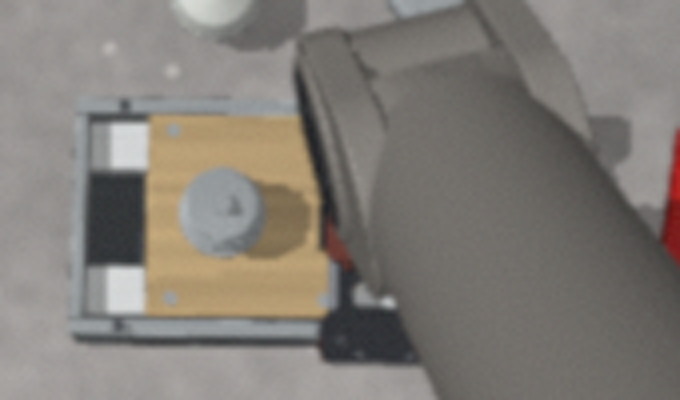

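View pics/side4.png

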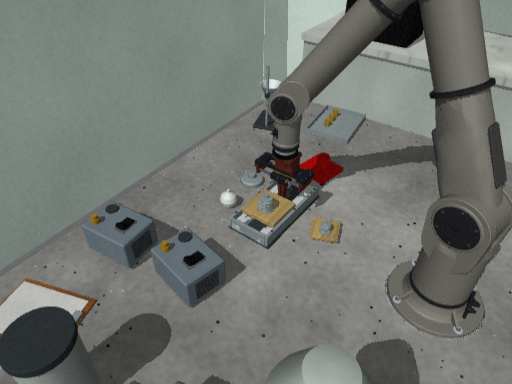

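View pics/top4.png

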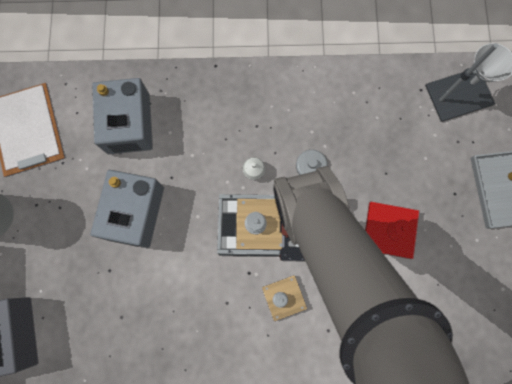

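View pics/side3.png

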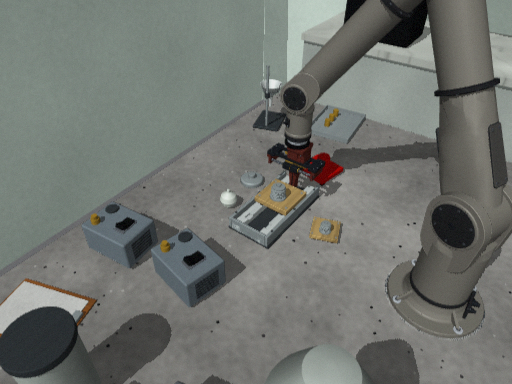

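The red thing lies undisturbed (391,231); the crop misled. The board is still riding, a few mm from its seat. I'll creep on.

>>> step_arm(deltas=[{"ax":0,"ay":0,"az":0,"tx":0.001,"ty":0,"tz":0,"jaw":0},{"ax":0,"ay":0,"az":0,"tx":0.002,"ty":0,"tz":0,"jaw":0},{"ax":0,"ay":0,"az":0,"tx":0.003,"ty":0,"tz":0,"jaw":0},{"ax":0,"ay":0,"az":0,"tx":0.004,"ty":0,"tz":0,"jaw":0},{"ax":0,"ay":0,"az":0,"tx":0.004,"ty":0,"tz":0,"jaw":0}])

```text
time_s: 5.7
position: [507.5, -63.0, 42.7]
eef_rot: [-0.0, 0.717, 0.697, 0.001]
force: [0.3, -0.9, 0.4]
width: 0.002
```

>>> step_arm(deltas=[{"ax":0,"ay":0,"az":0,"tx":0.001,"ty":0,"tz":0,"jaw":0},{"ax":0,"ay":0,"az":0,"tx":0.002,"ty":0,"tz":0,"jaw":0},{"ax":0,"ay":0,"az":0,"tx":0.002,"ty":0,"tz":0,"jaw":0}])

```text
time_s: 5.95
position: [507.5, -60.8, 42.8]
eef_rot: [-0.0, 0.717, 0.697, 0.001]
force: [-0.1, -1.1, -0.6]
width: 0.005
```

```bash
python3 -c "
from h import *
rel([507,-62,42],88.2);grab('side','side5');crop('side5',200,130,330,260,5,'s5')"
```

```text
t 5.95 pos [507.5 -60.8  42.8] xang 88.34 F [-0.1 -1.1 -0.6] tilt [ 0.001  0.002 -1.   ]
shift [-0.0012 -0.0005  0.0008] az 0.1
```

View pics/s5.png

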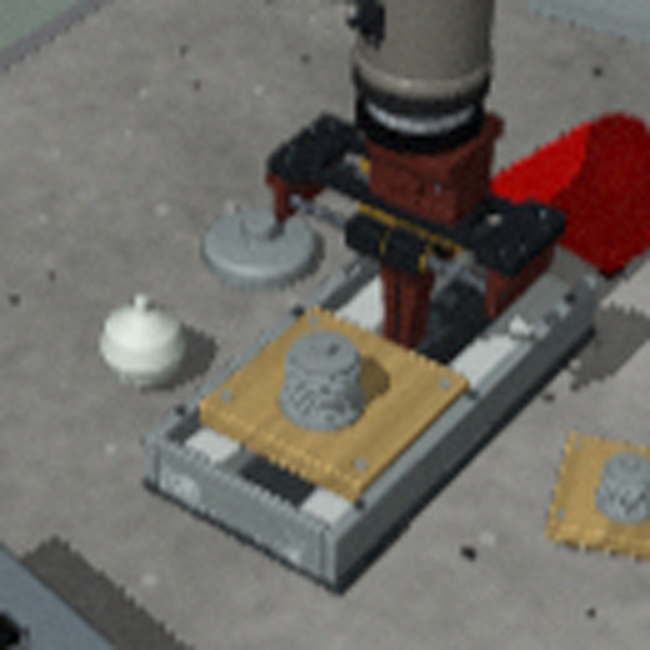

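```bash
python3 -c "
from h import *
s=ld('side5')
yd=np.array([.032,.9995,0]);xd=np.array([.9995,-.032,0])
e=np.array([507.6,-51.2,0])
for z in(58,51):
  for off in ((60,120),(-60,120),(-60,0),):
    p=e+off[0]*xd+off[1]*yd+[0,0,z]; print(z,off,((w2px(s,p)-[200,130])*5).round())
"
python3 - <<'E'
from h import *
crop('side5',235,195,300,240,11,'s5b')
E
```

```text
58 (60, 120) [200. 394.]
58 (-60, 120) [363. 478.]
58 (-60, 0) [474. 370.]
51 (60, 120) [200. 403.]
51 (-60, 120) [362. 487.]
51 (-60, 0) [473. 379.]
```

View pics/s5b.png

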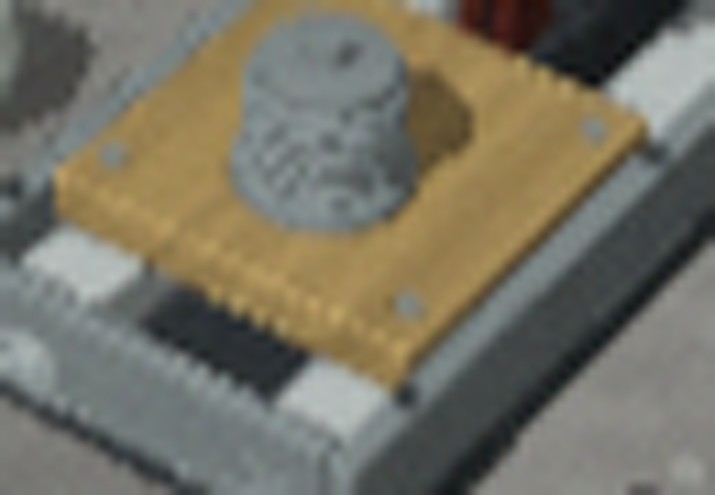

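The corners match a plate top at 51 mm (seated) rather than 58. I'll confirm by feel with a small extra push.

>>> step_arm(deltas=[{"ax":0,"ay":0,"az":0,"tx":0.001,"ty":0,"tz":0,"jaw":0},{"ax":0,"ay":0,"az":0,"tx":0.002,"ty":0,"tz":0,"jaw":0},{"ax":0,"ay":0,"az":0,"tx":0.0025,"ty":0,"tz":0,"jaw":0}])

```text
time_s: 6.25
position: [507.6, -58.1, 42.7]
eef_rot: [-0.0, 0.717, 0.697, 0.001]
force: [0.0, -2.6, 0.4]
width: 0.004
```

>>> step_arm(deltas=[{"ax":0,"ay":0,"az":0,"tx":0.001,"ty":0,"tz":0,"jaw":0},{"ax":0,"ay":0,"az":0,"tx":0.002,"ty":0,"tz":0,"jaw":0},{"ax":0,"ay":0,"az":0,"tx":0.002,"ty":0,"tz":0,"jaw":0}])

```text
time_s: 6.5
position: [507.5, -57.7, 42.8]
eef_rot: [0.0, 0.718, 0.696, -0.0]
force: [-0.6, -5.6, 0.5]
width: 0.004
```

```bash
python3 -c "
from h import *
rel([507,-62,42],88.2);grab('side','side6');crop('side6',235,195,300,240,11,'s6b')"
```

```text
t 6.5 pos [507.5 -57.7  42.8] xang 88.28 F [-0.6 -5.6  0.5] tilt [ 0. -0. -1.]
shift [-0.0043 -0.0004  0.0008] az 0.1
```

View pics/s6b.png

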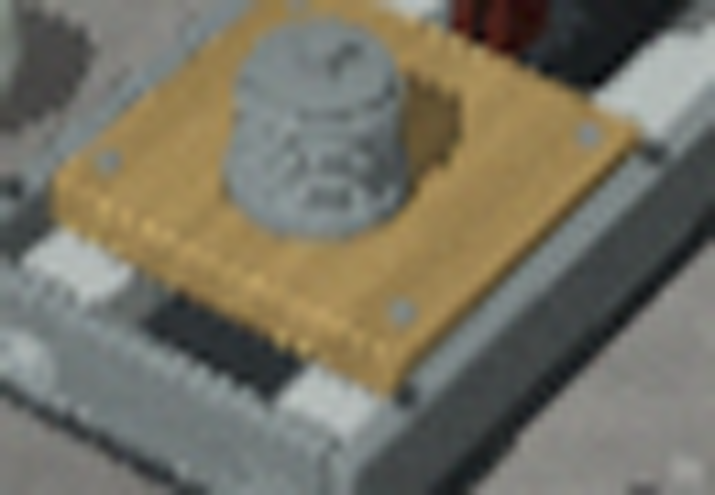

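The wall holds (2 mm commanded, 0.4 mm moved, 5.6 N): seated. Back off and rise.

>>> step_arm(deltas=[{"ax":0,"ay":0,"az":0,"tx":-0.01,"ty":0,"tz":0,"jaw":0},{"ax":0,"ay":0,"az":0,"tx":-0.025,"ty":0,"tz":0,"jaw":0},{"ax":0,"ay":0,"az":0,"tx":-0.04,"ty":0,"tz":0,"jaw":0},{"ax":0,"ay":0,"az":0,"tx":-0.045,"ty":0,"tz":-0.02,"jaw":0},{"ax":0,"ay":0,"az":0,"tx":-0.045,"ty":0,"tz":-0.05,"jaw":0},{"ax":0,"ay":0,"az":0,"tx":-0.045,"ty":0,"tz":-0.085,"jaw":0},{"ax":0,"ay":0,"az":0,"tx":-0.045,"ty":0,"tz":-0.12,"jaw":0},{"ax":0,"ay":0,"az":0,"tx":-0.045,"ty":0,"tz":-0.15,"jaw":0},{"ax":0,"ay":0,"az":0,"tx":-0.045,"ty":0,"tz":-0.17,"jaw":0},{"ax":0,"ay":0,"az":0,"tx":-0.045,"ty":0,"tz":-0.175,"jaw":0}])

```text
time_s: 7.38
position: [508.2, -102.6, 221.6]
eef_rot: [0.003, 0.718, 0.696, 0.002]
force: [1.1, 0.4, -0.2]
width: 0.009
```

```bash
python3 -c "
from h import *
rel([522,333.5,215],79.1);grab('side','side7');crop('side7',235,195,300,240,11,'s7b')"
```

```text
t 7.3833 pos [ 508.2 -102.6  221.6] xang 88.29 F [ 1.1  0.4 -0.2] tilt [ 0.007 -0.001 -1.   ]
shift [0.4364 0.0007 0.0064] az 9.2
```

View pics/s7b.png

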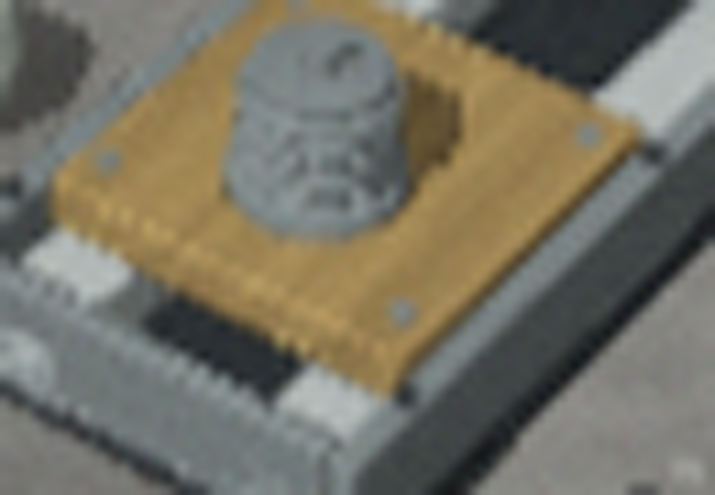

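The board lies seated and level, unmoved by the withdrawal. Now to the pump.

>>> step_arm(deltas=[{"ax":0,"ay":0,"az":1,"tx":0.02,"ty":0,"tz":0,"jaw":0},{"ax":0,"ay":0,"az":2,"tx":0.055,"ty":0,"tz":0,"jaw":0},{"ax":0,"ay":0,"az":3,"tx":0.095,"ty":0,"tz":0,"jaw":0},{"ax":0,"ay":0,"az":4,"tx":0.135,"ty":0,"tz":0,"jaw":0},{"ax":0,"ay":0,"az":5,"tx":0.175,"ty":0,"tz":0,"jaw":0},{"ax":0,"ay":0,"az":6,"tx":0.215,"ty":0,"tz":0,"jaw":0},{"ax":0,"ay":0,"az":7,"tx":0.255,"ty":0,"tz":0,"jaw":0},{"ax":0,"ay":0,"az":8,"tx":0.295,"ty":0,"tz":0,"jaw":0},{"ax":0,"ay":0,"az":9,"tx":0.335,"ty":0,"tz":0,"jaw":0},{"ax":0,"ay":0,"az":9.2,"tx":0.375,"ty":0,"tz":0,"jaw":0},{"ax":0,"ay":0,"az":9.2,"tx":0.41,"ty":0,"tz":0,"jaw":0},{"ax":0,"ay":0,"az":9.2,"tx":0.432,"ty":0,"tz":0,"jaw":0}])

```text
time_s: 8.43
position: [518.6, 333.3, 218.0]
eef_rot: [0.0, 0.77, 0.638, 0.001]
force: [-0.4, -0.4, 0.7]
width: 0.005
```

```bash
python3 -c "
from h import *
rel([522,333.5,130],79.1)"
```

```text
t 8.4333 pos [518.6 333.3 218. ] xang 79.34 F [-0.4 -0.4  0.7] tilt [ 0.002  0.    -1.   ]
shift [0.0007 0.0032 0.088 ] az 0.2
```

>>> step_arm(deltas=[{"ax":0,"ay":0,"az":0.2,"tx":0.001,"ty":0.003,"tz":0.015,"jaw":0},{"ax":0,"ay":0,"az":0.2,"tx":0.001,"ty":0.003,"tz":0.035,"jaw":0},{"ax":0,"ay":0,"az":0.2,"tx":0.001,"ty":0.003,"tz":0.055,"jaw":0},{"ax":0,"ay":0,"az":0.2,"tx":0.001,"ty":0.003,"tz":0.072,"jaw":0},{"ax":0,"ay":0,"az":0.2,"tx":0.001,"ty":0.003,"tz":0.083,"jaw":0},{"ax":0,"ay":0,"az":0.2,"tx":0.001,"ty":0.003,"tz":0.088,"jaw":0},{"ax":0,"ay":0,"az":0.2,"tx":0.001,"ty":0.003,"tz":0.088,"jaw":0}])

```text
time_s: 9.02
position: [520.8, 333.1, 128.0]
eef_rot: [0.0, 0.771, 0.637, -0.001]
force: [-0.4, -0.4, 0.5]
width: 0.01
```

```bash
python3 -c "
from h import *
rel([522,333.5,130],79.1);grab('side','side8');grab('top','top8');crop('side8',140,210,240,290,8,'s8');crop('top8',80,160,180,260,6,'t8')"
```

```text
t 9.0167 pos [520.8 333.1 128. ] xang 79.15 F [-0.4 -0.4  0.5] tilt [-0.001 -0.001 -1.   ]
shift [ 0.0006  0.0011 -0.002 ] az 0.1
```

View pics/s8.png

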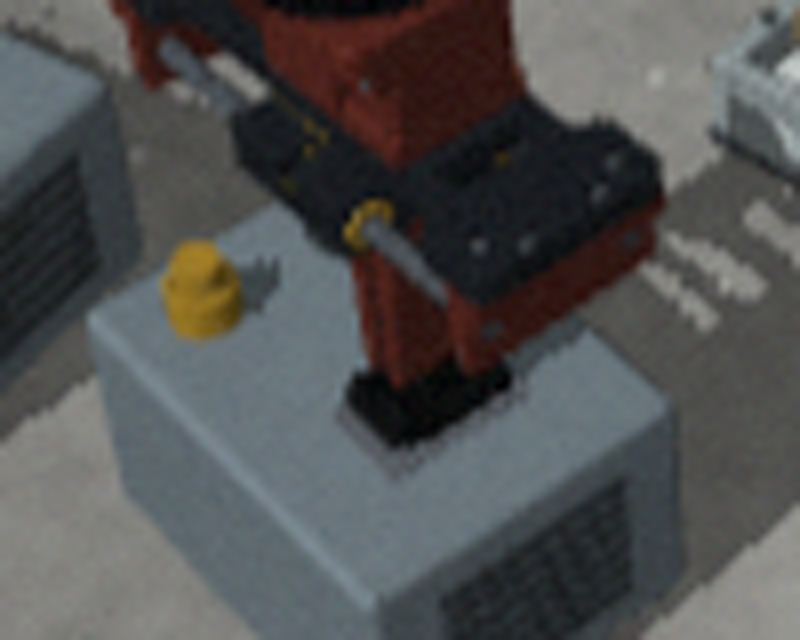

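View pics/t8.png

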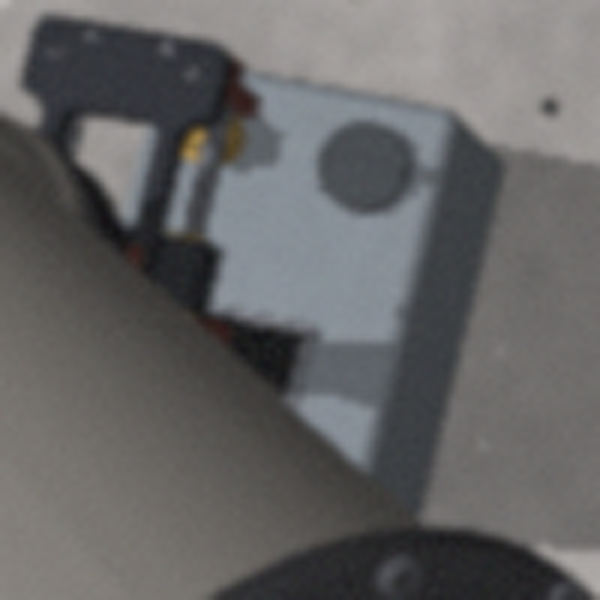

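The fingertips stand over the +y half of the rocker of the near pump (crop s8, about (400,380)), clear of the brass fitting. Pressing.

>>> step_arm(deltas=[{"ax":0,"ay":0,"az":0,"tx":0.001,"ty":0.001,"tz":0.004,"jaw":0},{"ax":0,"ay":0,"az":0,"tx":0.001,"ty":0.001,"tz":0.008,"jaw":0},{"ax":0,"ay":0,"az":0,"tx":0.001,"ty":0.001,"tz":0.01,"jaw":0},{"ax":0,"ay":0,"az":0,"tx":0.001,"ty":0.001,"tz":0.012,"jaw":0},{"ax":0,"ay":0,"az":0,"tx":0.001,"ty":0.001,"tz":0.0135,"jaw":0},{"ax":0,"ay":0,"az":0,"tx":0.001,"ty":0.001,"tz":0.015,"jaw":0},{"ax":0,"ay":0,"az":0,"tx":0.001,"ty":0.001,"tz":0.016,"jaw":0}])

```text
time_s: 9.7
position: [523.5, 335.4, 114.6]
eef_rot: [0.0, 0.771, 0.637, 0.002]
force: [-0.0, 0.6, 2.5]
width: 0.006
```

>>> step_arm(deltas=[{"ax":0,"ay":0,"az":0,"tx":-0.001,"ty":0,"tz":0.001,"jaw":0},{"ax":0,"ay":0,"az":0,"tx":-0.001,"ty":0,"tz":0.002,"jaw":0},{"ax":0,"ay":0,"az":0,"tx":-0.001,"ty":0,"tz":0.003,"jaw":0},{"ax":0,"ay":0,"az":0,"tx":-0.001,"ty":0,"tz":0.004,"jaw":0},{"ax":0,"ay":0,"az":0,"tx":-0.001,"ty":0,"tz":0.004,"jaw":0}])

```text
time_s: 10.12
position: [523.6, 335.0, 111.3]
eef_rot: [0.0, 0.771, 0.637, 0.002]
force: [0.3, 1.0, 6.0]
width: 0.001
```

>>> step_arm(deltas=[{"ax":0,"ay":0,"az":0,"tx":0,"ty":0,"tz":0.001,"jaw":0},{"ax":0,"ay":0,"az":0,"tx":0,"ty":0,"tz":0.002,"jaw":0},{"ax":0,"ay":0,"az":0,"tx":0,"ty":0,"tz":0.003,"jaw":0},{"ax":0,"ay":0,"az":0,"tx":0,"ty":0,"tz":0.003,"jaw":0}])

```text
time_s: 10.45
position: [524.0, 335.6, 110.7]
eef_rot: [0.001, 0.771, 0.637, 0.003]
force: [-4.8, -2.5, 19.3]
width: 0.006
```

Hard stop at 110.7 mm with 19 N: fully on. Hold briefly, then rise.

>>> step_arm(deltas=[{"ax":0,"ay":0,"az":0,"tx":0,"ty":0,"tz":0,"jaw":0},{"ax":0,"ay":0,"az":0,"tx":0,"ty":0,"tz":0,"jaw":0},{"ax":0,"ay":0,"az":0,"tx":0,"ty":0,"tz":0,"jaw":0},{"ax":0,"ay":0,"az":0,"tx":0,"ty":0,"tz":-0.01,"jaw":0},{"ax":0,"ay":0,"az":0,"tx":0,"ty":0,"tz":-0.03,"jaw":0},{"ax":0,"ay":0,"az":0,"tx":0,"ty":0,"tz":-0.06,"jaw":0},{"ax":0,"ay":0,"az":0,"tx":0,"ty":0,"tz":-0.09,"jaw":0},{"ax":0,"ay":0,"az":0,"tx":0,"ty":0,"tz":-0.12,"jaw":0},{"ax":0,"ay":0,"az":0,"tx":-0.03,"ty":0,"tz":-0.14,"jaw":0},{"ax":0,"ay":0,"az":0,"tx":-0.07,"ty":0,"tz":-0.14,"jaw":0},{"ax":0,"ay":0,"az":0,"tx":-0.1,"ty":0,"tz":-0.14,"jaw":0},{"ax":0,"ay":0,"az":0,"tx":-0.1,"ty":0,"tz":-0.14,"jaw":0}])

```text
time_s: 11.45
position: [504.3, 229.5, 250.1]
eef_rot: [0.002, 0.773, 0.634, 0.001]
force: [0.2, -0.7, -0.6]
width: 0.005
```

```bash
python3 -c "
from h import *
rel([522,333.5,130],79.1);grab('side','side9');grab('top','top9');crop('side9',165,235,225,280,12,'s9')"
```

```text
t 11.45 pos [504.3 229.5 250.1] xang 78.73 F [ 0.2 -0.7 -0.6] tilt [ 0.005 -0.003 -1.   ]
shift [ 0.1057 -0.0036  0.1199] az -0.4
```

View pics/s9.png

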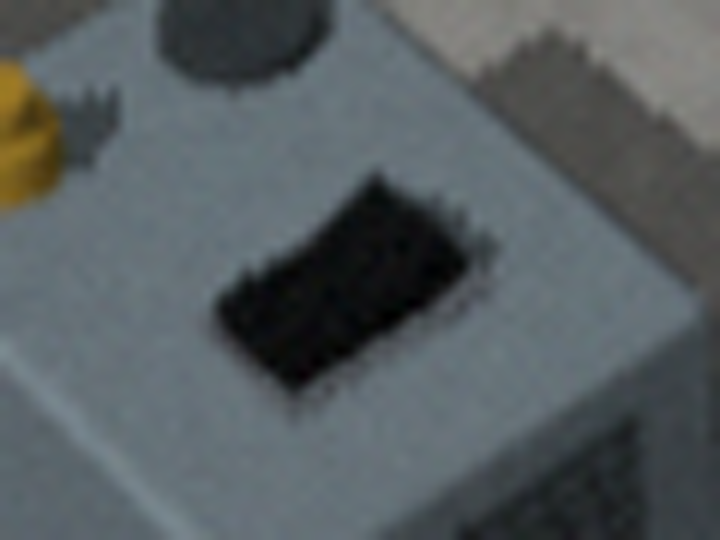

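View pics/side9.png

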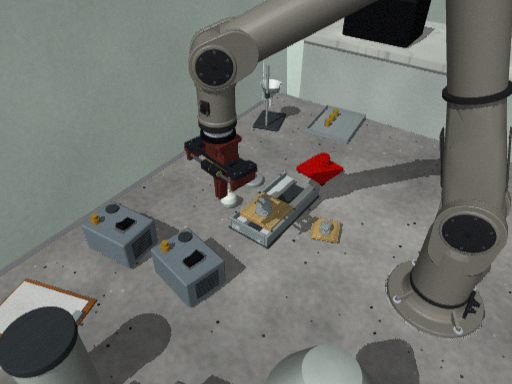

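View pics/top9.png

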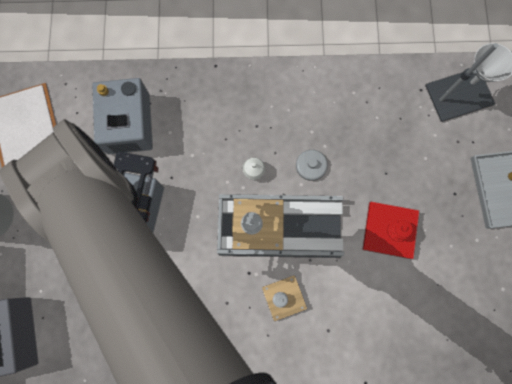

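The rocker's +y end is now down (crop (290,370) flush). The board lies in place in the bed, cap (311,165) and float (254,168) are unmoved, and the robot touches nothing. Handing in.

>>> step_arm(deltas=[{"ax":0,"ay":0,"az":0,"tx":0,"ty":0,"tz":0,"jaw":0},{"ax":0,"ay":0,"az":0,"tx":0,"ty":0,"tz":0,"jaw":0}])

```text
time_s: 11.72
position: [504.1, 236.2, 250.1]
eef_rot: [0.001, 0.771, 0.637, 0.002]
force: [0.7, -0.8, -0.0]
width: 0.007
```

```bash
python3 -c "
from h import *
print(manip.sign_off())"
```

```text
the job is handed in; nothing more can be done
None
```

I pushed the larger plywood board along its rails with the shut fingers until it dropped into the notches. Then I pressed the near pump's raised rocker end down to its hard stop and handed the job in at about 11.7 s. `sign_off` gives no verdict, so the checks below are my own.

- **Board:** its corners in the side image match a plate top at 51 mm (seated), not 58 mm (riding). A small extra push was stopped by the notch wall: 2 mm commanded, 0.4 mm moved, 5.6 N. The board therefore sits near the forward end of its 4 mm play. It did not move when I backed the fingers off.
- **Rocker:** it stopped firmly at a tip height of 110.7 mm with 19 N on it. The last picture shows its +y end down.
- **Surroundings:** cap and float appear unmoved in the last top picture. I saw no contact with the bellows, and the gripper was clear of everything at hand-in.
- **Which pump:** I took the one at about 633 mm from the base. A partly hidden box at the left edge of the top picture, about 663 mm away if pump-sized, was the nearest alternative.

Two things went wrong or disagreed. My first move call was refused because not every row had all its keys. One enlarged crop made the red object look tilted, but the full pictures showed it undisturbed.

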